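# Nest the steel angle offcuts on the lab bench

### The arm

A 6-joint arm with a two-finger parallel gripper is mounted at the origin on the work surface. World frame = base frame: x ahead of the robot, y to its left, z up, the work surface at z = 0. Lengths are in m, angles in rad, forces in N, time in s.
With the tool pointing down it reaches from about 0.35 to 0.775 m from the base axis. Payload 7.3 kg.
Tool frame: the origin (TCP) lies midway between the tips of the shut fingers; the grasp point (between the pads) lies 19 mm behind it; z points along the fingers, y is the line along which they close (so a half turn about z gives the same grasp; the last joint's range is limited). The gripper opens to 92 mm and grips with 3 to 60 N. Pads are 19 mm wide; open, the fingers measure 130 mm over their backs; the gripper's body (75 mm by 190 mm) begins 47 mm behind the grasp point.
Start: joints at [1.007, 0.342, 1.524, -0, 1.275, -0.146], TCP at [0.213, 0.48, 0.227] pointing down, gripper open.
Joint ranges: [-2.53, 2.53], [-0.77, 2.02], [0.04, 2.7], [-1, 4.14], [0.28, 2.66], [-3.11, 3.11]. Speed limits (rad/s): [2.57, 2.57, 3.14, 3.14, 3.14, 3.14].

### API

Orientations are given as [roll, pitch, yaw] about the fixed x, y, z axes, in that order (R = Rz(yaw) Ry(pitch) Rx(roll)).
In Python, from cell import manip, cams, finder gives the robot as it stands.
- The arm moves only by the tool apply_moves, never from a script. Its argument "deltas" is a list of rows, each a list of 5 numbers: the finger opening in mm, from 0 to 91.8, then the shift along the tool's x, y, z normalised to -1 to 1, where 1 is 200 mm, then the turn about the tool's z normalised to -1 to 1, where 1 is 0.5 rad. A call has 1 to 8 rows; each row shifts and turns the commanded pose from where the row before left it, along the tool's axes as they then stand; what a row does not reach is not made up. A row lasts 1/10 s, in which the tool goes at most 50 mm and 8.59 degrees, less where a joint would pass 70% of its speed; a pose out of reach is approached as far as the arm can. A call with a number of a shift or a turn outside -1 to 1 is refused whole. A call with a gripper value outside its range is refused whole. The fingers move at their own pace and stop on an object; the grip force is fixed at half the most. Time passes only in rows, so rows that do not move let the fingers close. It gives the time, the measured TCP pose, the force, the opening and the grip force at its end, in the units of the state.
- manip.sense(): the state, without advancing time (a new reading comes with each control period).
- cams.grab_frame(name): name is "scene" or "side" or "wrist"; returns the picture (480x640x3 uint8, red, green, blue); there is no depth.
- cams.calibration(name): a dict with "fx", "fy", "cx", "cy" (pixels), "dist" ([k1, k2, p1, p2, k3] as OpenCV has them; the pictures are not rectified), "world_from_camera" (4x4, takes a point from camera to world coordinates); the wrist camera has in their place "mount" (4x4, takes a point from camera to tool coordinates, whose origin is the TCP and whose axes are the flange's). Camera axes: x right, y up, looking along -z (the intrinsics and any distortion apply to the point x, -y, -z); pixel columns grow to the right and rows downward; lengths in m; the calibration is good to about 2 mm. A picture is of the moment at which its call begins: read the wrist's pose just before it. calibration takes no time and is no camera call.
- manip.close_job(): hands the job in; it is judged then, once.
Trained networks look in the newest picture that a camera, given by its name, has taken for a name from the list of things; names that differ only in an ending like _2 or _b are one class to them, and where a whole thing is asked for, a point or a joint stands for the part that bears it (a point fixed in the world has none). Each returns a list of dicts, best first, with "conf" (0 to 1); they miss things now and then, are a little off and sometimes report something else, mostly with a low value. They report only what shows in the picture. A call takes as long as a camera call. They do not tell look-alikes from the thing itself.
- finder.boxes_of(label, camera): "position" ([row, column] in pixels, amid what is visible of it).
- finder.masks_of(label, camera): "pixels" (480x640 bool, what is visible of it) and "position" ([row, column] in pixels, amid what is visible of it).
- finder.place_of(label, camera): "position" ([row, column] in pixels: a listed point, or the origin of a listed thing).
The state is a dict: "t": time; "joint_pos": joint angles; "joint_vel": joint speeds; "tau": joint torques, N m; "ee_pos": TCP position; "orientation": TCP orientation; "contact_force": force on the tool from outside, world axes, zero at the start; "ft_torque": the same for the moment, N m; "gripper_width": finger opening in m; "gripper_force": force on a finger pad.
Only numpy, scipy, OpenCV 4.12 (cv2) and the standard library are available. Lean on these libraries where they do the work, as an engineer would, in place of code of your own. Each camera call takes 0.05 s, during which the arm holds its last target. There are 200 camera calls.

### The job

The bench beside the evaporator is being tidied: take the long wide steel angle offcut and nest it over the short angle offcut lying on the black rubber mat, ridge over ridge and legs flat against legs, centred lengthwise so that it sticks out about equally at both ends. Leave the short angle where it lies, and leave the narrow angle and the U channel alone.

Things in the scene. Friction and masses are not known exactly. Their poses are not given: they have to be found in the camera images.
- long_centre (a point): Centre of the long wide steel angle, loose on the white bench, lying like a tent, ridge up, on its leg edges. 60 mm long, legs 30 mm wide, 4 mm thick, at 90 degrees: 42.4 mm across, 24 mm high. Point: mid-length, 12 mm above its foot, 12 mm below the ridge top. x along the ridge, z up. Its square-cut ends can be pinched from above, fingers closing along x. About 0.115 kg.
- short_centre (a point): Centre of the short angle, loose on a fixed black mat (220 x 180 x 3 mm): same steel section as the long one (42.4 mm across, 24 mm high), ridge up, only 36 mm long, about 0.07 kg. Point: mid-length, 12 mm above its foot. x along the ridge, z up. With the long angle nested on it, that one's centre stands 5.7 mm above this point and each end sticks out 12 mm.
- narrow_centre (a point): Centre of the narrow angle, a bystander loose on the bench: steel, ridge up, 60 mm long, legs 19 mm wide, 4 mm thick, so only 27 mm across and 16 mm high: too narrow to fit over the short angle. The point is 8 mm above its foot; x along the ridge.
- channel_centre (a point): Centre of a steel U channel, a bystander: 60 mm long, 42 mm across, 24 mm high, open side down, flat top; loose on the bench top. The point is 12 mm above its foot; x along its length.
Mind the look-alikes: they are no part of the job. Leave any brown or yellow look-alike of the part that bears long_centre alone.

How it is judged:
By the outcome, as a careful person would: the job done as asked, in the order asked, and still so for the second after the job is handed in, with the robot touching nothing.
It also fails if it takes over 35 s, if anything falls off the work surface, if the arm or the gripper's body presses on something with over 40 N, if the wrist force passes 120 N, or if a joint passes its speed limit or range.

## Working session

There is one attempt and no reset: what is moved stays moved. The work goes in short steps, Python scripts to look and compute and a tool call to move; the robot and the scene stay as the last step left them, time stands still between calls to the robot, and variables do not carry over. Pictures are saved under pics/ and viewed, at most 10 in all, crops included, and the job is handed in when it is done.

Besides the shell and the picture viewer there is one more tool, called after ">>>" in YAML: its name, and indented under it one key for each argument. apply_moves: Moves the arm, as the interface text tells. Scaled input: -1 to 1 covers 200 mm each way for a shift and 0.5 rad each way for a turn. Its arguments: {"type":"object","properties":{"deltas":{"type":"array"}},"required":["deltas"]}

```bash
mkdir -p pics; ls
cat > h.py <<'E'
import numpy as np, cv2
from cell import manip, cams, finder
from scipy.spatial.transform import Rotation as Ro
def T_wc(cam, s=None):
    c=cams.calibration(cam)
    if cam!="wrist": return c, np.array(c["world_from_camera"])
    s=s or manip.sense(); T=np.eye(4); T[:3,:3]=Ro.from_euler('xyz',s["orientation"]).as_matrix(); T[:3,3]=s["ee_pos"]
    return c, T@np.array(c["mount"])
def K(c): return np.array([[c["fx"],0,c["cx"]],[0,c["fy"],c["cy"]],[0,0,1.]])
def px2w(cam, rc, z, s=None):
    c,T=T_wc(cam,s); u=cv2.undistortPoints(np.array([[[rc[1],rc[0]]]],float),K(c),np.array(c["dist"]))[0,0]
    d=T[:3,:3]@np.array([u[0],-u[1],-1]); o=T[:3,3]; return o+d*(z-o[2])/d[2]
def w2px(cam,P,s=None):
    c,T=T_wc(cam,s); p=(np.atleast_2d(P)-T[:3,3])@T[:3,:3]; p=p*[1,-1,-1]
    return cv2.projectPoints(p,np.zeros(3),np.zeros(3),K(c),np.array(c["dist"]))[0][:,0]
def save(n,im): cv2.imwrite("pics/"+n,im[:,:,::-1])
E
python3 - <<'E'
from h import *
ims=[]
for cam in("scene","side"):
    im=cams.grab_frame(cam); save(cam+"0.png",im)
    for l,z in(("long_centre",.012),("short_centre",.015),("narrow_centre",.008),("channel_centre",.012)):
        for d in finder.place_of(l,cam): print(cam,l,round(d["conf"],2),np.round(d["position"]),px2w(cam,d["position"],z).round(3))
s=manip.sense();print(s["t"],s["ee_pos"],s["orientation"],cams.calibration("wrist")["mount"])
E
```

```text
pics
scene long_centre 0.85 [332. 468.] [0.524 0.337 0.012]
scene long_centre 0.68 [289. 414.] [0.485 0.23  0.012]
scene long_centre 0.58 [280. 484.] [0.408 0.332 0.012]
scene short_centre 0.77 [229. 224.] [ 0.527 -0.138  0.015]
scene narrow_centre 0.73 [348. 374.] [0.618 0.217 0.008]
scene narrow_centre 0.2 [254. 328.] [0.483 0.063 0.008]
scene channel_centre 0.68 [253. 327.] [0.484 0.06  0.012]
side long_centre 0.84 [203. 192.] [0.525 0.345 0.012]
side long_centre 0.76 [235. 215.] [0.483 0.235 0.012]
side long_centre 0.59 [238. 140.] [0.397 0.33  0.012]
side short_centre 0.83 [316. 420.] [ 0.529 -0.14   0.015]
side narrow_centre 0.57 [207. 277.] [0.619 0.214 0.008]
side channel_centre 0.7 [272. 291.] [0.492 0.069 0.012]
0.5 [0.21298897 0.47985469 0.2267215 ] [ 3.14157227e+00 -2.04868016e-06  2.72376718e+00] [[-6.17694688e-04  9.69368067e-01  2.45611827e-01  6.51889567e-02]
 [ 9.99999750e-01  5.13971189e-04  4.86406852e-04 -1.47036500e-03]
 [ 3.45269868e-04  2.45612066e-01 -9.69368142e-01 -1.56955640e-01]
 [ 0.00000000e+00  0.00000000e+00  0.00000000e+00  1.00000000e+00]]
```

View pics/scene0.png

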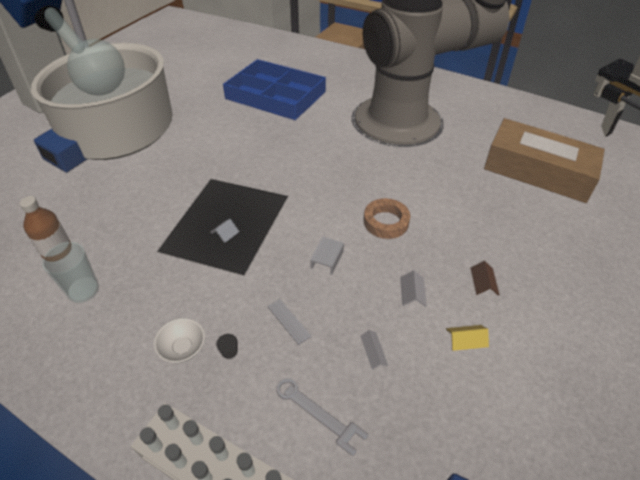

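View pics/side0.png

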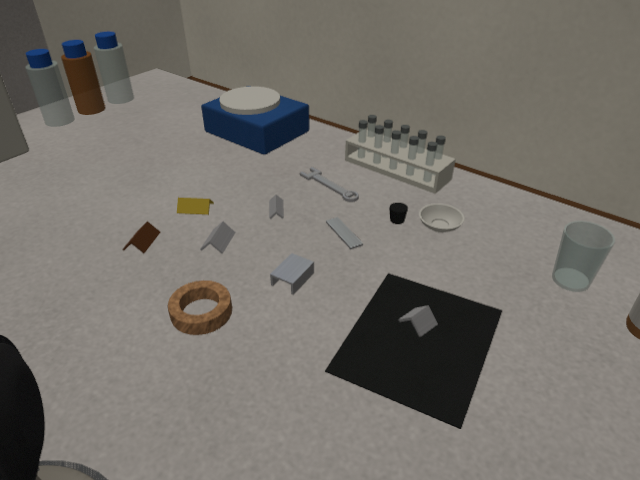

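Three things could be the long angle: yellow at (332,468), grey steel at (289,414) and brown at (280,484), all in the scene picture. The grey one fits, because it is bare steel and the yellow and brown ones are the look-alikes to leave. The narrow angle is at (348,374), the channel at (253,327) and the short angle at (229,224) on the mat. I'll move the wrist camera over the grey one to confirm.

>>> apply_moves:
  deltas:
    - [91.8,-0.218,-0.073,0.03,0]
    - [91.8,-0.218,-0.073,0.03,0]
    - [91.8,-0.218,-0.073,0.03,0]
    - [91.8,-0.218,-0.073,0.03,0]
    - [91.8,-0.218,-0.073,0.03,0]
    - [91.8,-0.218,-0.073,0.03,0]
    - [91.8,-0.218,-0.073,0.03,0]
    - [91.8,-0.218,-0.073,0.03,0]

```text
t: 1.3
ee_pos: [0.4857, 0.2301, 0.1787]
orientation: [3.141, 0.0, 2.724]
contact_force: [-0.3, 0.6, -0.2]
gripper_width: 0.0918
gripper_force: 0.0
```

>>> apply_moves:
  deltas:
    - [91.8,0,0,0,0]
    - [91.8,0,0,0,0]
    - [91.8,0,0,0,0]

```text
t: 1.6
ee_pos: [0.4837, 0.2323, 0.1788]
orientation: [3.141, -0.001, 2.724]
contact_force: [0.2, -0.4, -0.8]
gripper_width: 0.0917
gripper_force: 0.0
```

Run:
```python
from h import *
s=manip.sense();print(s["t"],s["ee_pos"],s["orientation"])
im=cams.grab_frame("wrist"); save("w1.png",im)
for d in finder.place_of("long_centre","wrist"): print(d["conf"],d["position"],px2w("wrist",d["position"],.012,s))
for d in finder.masks_of("long_centre","wrist"):
    c=cv2.findContours(d["pixels"].astype(np.uint8),0,2)[0]; c=max(c,key=cv2.contourArea)
    print(d["conf"],cv2.approxPolyDP(c,6,True)[:,0].tolist())
```

```text
1.6 [0.48367209 0.23226044 0.17880963] [ 3.14148640e+00 -5.16784721e-04  2.72441157e+00]
0.91 [60.7, 396.3] [0.40138193 0.33386138 0.012     ]
0.9 [209.8, 454.1] [0.52609028 0.33617023 0.012     ]
0.67 [215.9, 309.8] [0.48301922 0.22664351 0.012     ]
0.76 [[379, 16], [344, 60], [402, 109], [436, 66]]
0.72 [[455, 164], [412, 224], [451, 249], [494, 192]]
0.57 [[299, 172], [268, 209], [322, 252], [352, 216]]
```

View pics/w1.png

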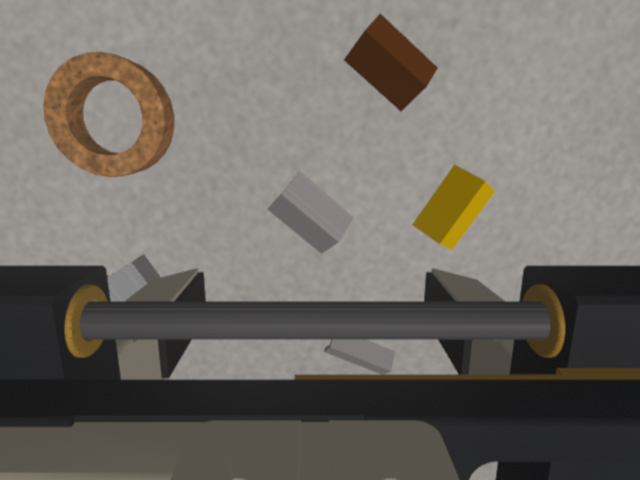

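```bash
cat >> h.py <<'E'
from scipy.optimize import minimize
def model(L,W,H,x,y,a,foot):
    P=np.array([[sx*L/2,sy*W/2,0] for sx in(1,-1) for sy in(1,-1)]+[[L/2,0,H],[-L/2,0,H]])
    return P@Ro.from_euler('z',a).as_matrix().T+[x,y,foot]
def fit(cam,mask,L,W,H,foot,p0,s=None):
    m=cv2.GaussianBlur(mask.astype(np.float32),(0,0),1)
    def cost(p):
        q=cv2.convexHull((w2px(cam,model(L,W,H,*p,foot),s)*16).astype(np.int32)); r=np.zeros(m.shape,np.uint8)
        cv2.fillPoly(r,[q],1,shift=4); r=cv2.GaussianBlur(r.astype(np.float32),(0,0),1)
        return np.abs(r-m).sum()/m.sum()
    best=min((minimize(cost,[*p0,a],method='Nelder-Mead',options=dict(initial_simplex=[[*p0,a],[p0[0]+.006,p0[1],a],[p0[0],p0[1]+.006,a],[*p0,a+.3]],xatol=1e-5,fatol=1e-5)) for a in np.arange(0,3.1,.4)),key=lambda r:r.fun)
    return best.x,best.fun
def draw(cam,im,P,s=None,col=(255,0,0)):
    q=w2px(cam,P,s).round().astype(int)
    for i,j in((0,1),(2,3),(0,2),(1,3),(4,5),(0,4),(1,4),(2,5),(3,5)): cv2.line(im,tuple(map(int,q[i])),tuple(map(int,q[j])),col,1)
E
python3 - <<'E'
from h import *
s=manip.sense(); im=cams.grab_frame("wrist").copy()
ms=finder.masks_of("long_centre","wrist")
d=min(ms,key=lambda d:np.hypot(*(np.array(d["position"])-[212,310])))
x,f=fit("wrist",d["pixels"],.06,.0424,.024,0,[.483,.23],s); print(x,f)
big=im.copy(); draw("wrist",big,model(.06,.0424,.024,*x,0),s)
c=lambda i:cv2.resize(i[150:270,245:375],None,fx=3,fy=3,interpolation=2)
save("w1c.png",np.hstack([c(im),c(big)]))
for cam in("scene","side"):
    cams.grab_frame(cam)
    for l,L,z,p in(("long_centre",.06,0,[.483,.23]),("short_centre",.036,.003,[.528,-.139])):
        dd=[d for d in finder.masks_of(l,cam) if np.linalg.norm(px2w(cam,d["position"],z+.012)[:2]-p)<.03]
        if dd: print(cam,l,*fit(cam,dd[0]["pixels"],L,.0424,.024,z,p))
E
```

```text
[0.48306257 0.22705011 0.45461666] 0.03559226915240288
scene long_centre [0.47763268 0.22636611 0.44908707] 0.17531563341617584
scene short_centre [ 0.52222923 -0.14234985  2.69412636] 0.2437182366847992
side long_centre [0.48677898 0.2357363  3.53830982] 0.17806026339530945
side short_centre [ 0.53300694 -0.13685417  2.77534722] 0.29117628931999207
```

View pics/w1c.png

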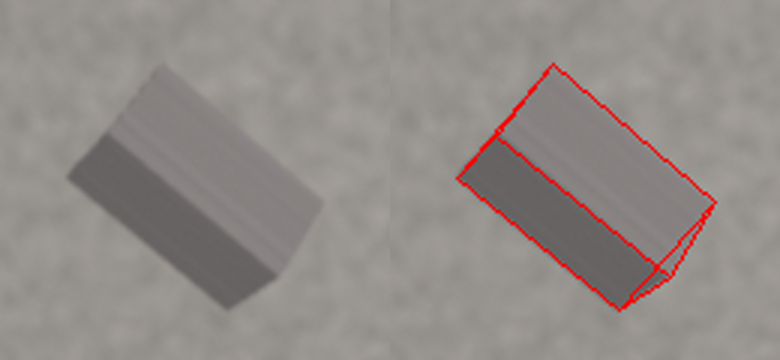

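The crop shows a bare-steel angle with wide legs, spanning (245–375, 150–270) in the wrist picture. The 60 x 42.4 mm model overlays it with a 3.6 % mismatch, so this is the long wide angle. I'll turn to the grasp yaw and re-measure.

>>> apply_moves:
  deltas:
    - [91.8,0,0,0,0.28]
    - [91.8,0,0,0,0.28]
    - [91.8,0,0,0,0.28]
    - [91.8,0,0,0,0.28]
    - [91.8,-0.02,-0.015,0,0.28]
    - [91.8,0,0,0,0]
    - [91.8,0,0,0,0]
    - [91.8,0,0,0,0]

```text
t: 2.95
ee_pos: [0.4842, 0.2267, 0.1787]
orientation: [3.141, -0.0, 2.026]
contact_force: [0.0, 0.3, -0.3]
gripper_width: 0.0918
gripper_force: 0.0
```

```bash
cat >> h.py <<'E'
def meas(label,L,foot,near,pose=None):
    s=manip.sense(); im=cams.grab_frame("wrist").copy()
    ds=[d for d in finder.masks_of(label,"wrist") if np.linalg.norm(px2w("wrist",d["position"],foot+.012,s)[:2]-near)<.04]
    x,f=fit("wrist",ds[0]["pixels"],L,.0424,.024,foot,near,s)
    e=s["ee_pos"]; yaw=s["orientation"][2]; a=(x[2]+np.pi/2)
    dy=(a-yaw+np.pi/2)%np.pi-np.pi/2
    d=Ro.from_euler('xyz',s["orientation"]).as_matrix().T@(np.array([x[0],x[1],e[2]])-e)
    print("t",s["t"],"ee",np.round(e,4),s["orientation"],"obj",np.round(x,4),"mis",round(f,3),"toolshift mm",(d*1e3).round(1),"toolturn",round(-dy,4))
    return s,im,x
E
python3 -c "
from h import *
meas('long_centre',.06,0,[.483,.227])
print(manip.sense()['joint_pos'])"
```

```text
t 2.95 ee [0.4842 0.2267 0.1787] [ 3.14146059e+00 -1.04351267e-04  2.02646771e+00] obj [0.4829 0.2271 0.4542] mis 0.036 toolshift mm [ 0.9 -1.  -0. ] toolturn 0.0014
[ 2.94465474e-01  4.02479446e-01  1.57196761e+00  8.73173509e-05
  1.16708231e+00 -1.60246447e-01]
```

>>> apply_moves:
  deltas:
    - [91.8,0.0045,-0.005,0.2,0]
    - [91.8,0,0,0.2,0]
    - [91.8,0,0,0.2,0]
    - [91.8,0,0,0.2,0]
    - [91.8,0,0,0.04,0]
    - [91.8,0,0,0.028,0]
    - [91.8,0,0,0,0]
    - [91.8,0,0,0,0]

```text
t: 3.85
ee_pos: [0.4841, 0.2274, 0.0069]
orientation: [3.138, 0.0, 2.024]
contact_force: [0.1, -0.1, -0.3]
gripper_width: 0.0919
gripper_force: 0.0
```

>>> apply_moves:
  deltas:
    - [70,0,0,0,0]
    - [65,0,0,0,0]
    - [62,0,0,0,0]
    - [58,0,0,0,0]
    - [54,0,0,0,0]
    - [54,0,0,0,0]
    - [54,0,0,0,0]

```text
t: 4.55
ee_pos: [0.483, 0.227, 0.0053]
orientation: [3.141, -0.0, 2.024]
contact_force: [-0.7, 0.1, 2.9]
gripper_width: 0.0594
gripper_force: 30.0
```

>>> apply_moves:
  deltas:
    - [54,0,0,-0.05,0]
    - [54,0,0,-0.15,0]
    - [54,0,0,-0.23,0]
    - [54,0,0,-0.23,0]
    - [54,0,0,-0.23,0]
    - [54,0,0,0,0]

```text
t: 5.15
ee_pos: [0.4859, 0.228, 0.1901]
orientation: [3.129, 0.002, 2.024]
contact_force: [0.5, 0.3, -1.8]
gripper_width: 0.0594
gripper_force: 30.0
```

>>> apply_moves:
  deltas:
    - [54,-0.12,-0.04,0,0]
    - [54,-0.23,-0.08,0,0]
    - [54,-0.23,-0.08,0,0]
    - [54,-0.23,-0.08,0,0]
    - [54,-0.23,-0.08,0,0]
    - [54,-0.23,-0.08,0,0]
    - [54,-0.23,-0.08,0,0]
    - [54,-0.23,-0.08,0,0]

```text
t: 5.95
ee_pos: [0.5257, -0.1384, 0.1825]
orientation: [-3.141, -0.001, 2.024]
contact_force: [1.3, -0.3, -1.2]
gripper_width: 0.0591
gripper_force: 30.0
```

>>> apply_moves:
  deltas:
    - [54,-0.015,0,0,0.2]
    - [54,0,0,0,0.28]
    - [54,0,0,0,0.28]
    - [54,0,0,0,0.28]
    - [54,0,0,0,0.28]
    - [54,0,0,0,0.28]
    - [54,0,0,0,0.12]
    - [54,0,0,0,0]

```text
t: 6.75
ee_pos: [0.5272, -0.1391, 0.1824]
orientation: [-3.14, -0.0, 1.163]
contact_force: [-1.0, 0.2, -1.4]
gripper_width: 0.0592
gripper_force: 30.0
```

>>> apply_moves:
  deltas:
    - [54,0,0,0,0]
    - [54,0,0,0,0]
    - [54,0,0,0,0]

```text
t: 7.05
ee_pos: [0.5276, -0.1393, 0.183]
orientation: [-3.141, -0.0, 1.165]
contact_force: [-0.4, 0.3, -1.6]
gripper_width: 0.0595
gripper_force: 30.0
```

```bash
python3 -c "
from h import *
cams.grab_frame('wrist')
s,im,x=meas('short_centre',.036,.003,[.528,-.139])
draw('wrist',im,model(.036,.0424,.024,*x,.003),s); save('w2.png',im)"
```

```text
t 7.1 ee [ 0.5277 -0.1393  0.183 ] [-3.14146564e+00 -7.09516686e-05  1.16438535e+00] obj [ 0.5269 -0.1411 -0.2032] mis 0.029 toolshift mm [-1.9  0.  -0. ] toolturn -0.2033
```

View pics/w2.png

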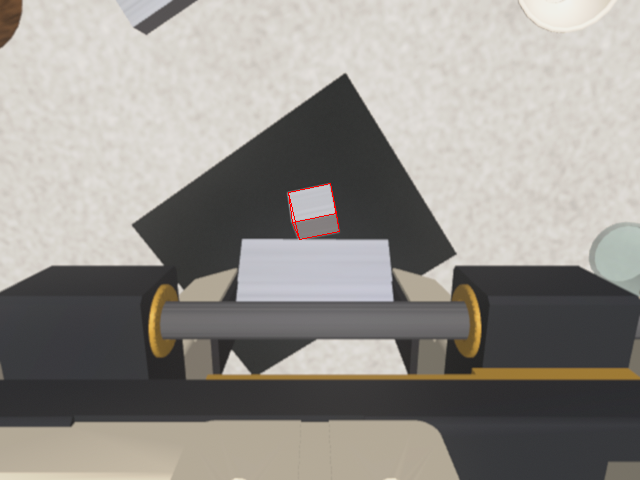

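The short angle is at (212,314), on the mat and fully visible. Its ridge runs from (293,222) to (337,214), so it is 0.2 rad off my yaw. The long angle sits squarely between the fingers. I'll turn to match and re-measure.

>>> apply_moves:
  deltas:
    - [54,0,0,0,-0.2]
    - [54,0,0,0,-0.206]
    - [54,0,0,0,0]
    - [54,0,0,0,0]
    - [54,0,0,0,0]

```text
t: 7.7
ee_pos: [0.5277, -0.1394, 0.1831]
orientation: [3.142, -0.0, 1.365]
contact_force: [0.3, 0.3, -1.8]
gripper_width: 0.0593
gripper_force: 30.0
```

```bash
python3 -c "
from h import *
cams.grab_frame('wrist')
s,im,x=meas('short_centre',.036,.003,[.527,-.141])
x,_=x,0
for d in finder.masks_of('long_centre','wrist'):
    p=d['position']; 
    if abs(p[0]-270)<50: print(d['conf'],p, fit('wrist',d['pixels'],.06,.0424,.024,s['ee_pos'][2]-.0053,s['ee_pos'][:2],s))
m=model(.06,.0424,.024,s['ee_pos'][0],s['ee_pos'][1],s['orientation'][2]-np.pi/2,s['ee_pos'][2]-.0053)
draw('wrist',im,model(.036,.0424,.024,*x,.003),s); draw('wrist',im,m,s,(0,255,0)); save('w3.png',cv2.resize(im[150:390,160:480],None,fx=2.5,fy=2.5))"
```

```text
t 7.75 ee [ 0.5277 -0.1394  0.1831] [ 3.14147812e+00 -8.11630267e-05  1.36530021e+00] obj [ 0.5267 -0.1411 -0.2102] mis 0.037 toolshift mm [-1.9 -0.7 -0. ] toolturn 0.0047
0.69 [271.6, 312.1] (array([ 0.52845054, -0.13849364,  2.96352303]), np.float64(0.5233027935028076))
```

View pics/w3.png

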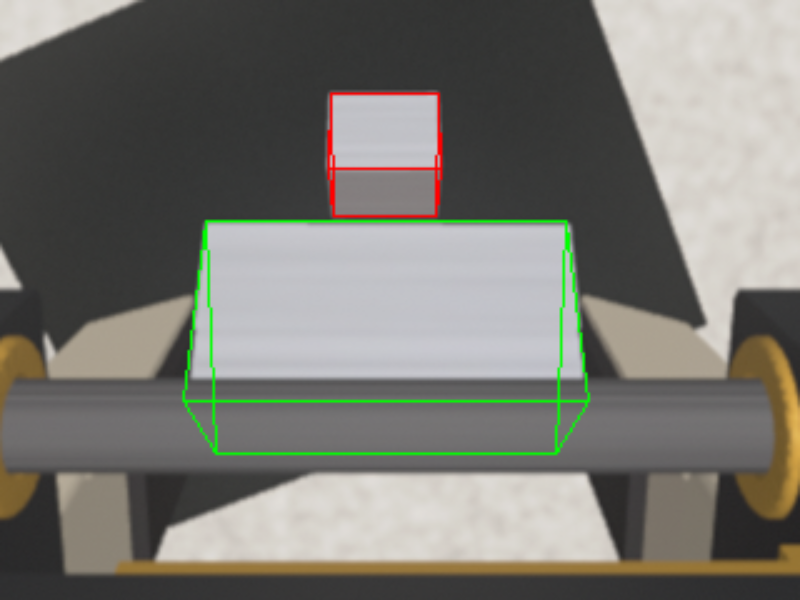

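>>> apply_moves:
  deltas:
    - [54,-0.0095,-0.0035,0.1,0.009]
    - [54,0,0,0.2,0]
    - [54,0,0,0.2,0]
    - [54,0,0,0.2,0]
    - [54,0,0,0.06,0]
    - [54,0,0,0,0]
    - [54,0,0,0,0]
    - [54,0,0,0,0]

```text
t: 8.7
ee_pos: [0.5281, -0.1416, 0.0332]
orientation: [3.138, 0.001, 1.362]
contact_force: [-0.0, -0.7, -1.4]
gripper_width: 0.0593
gripper_force: 30.0
```

```bash
python3 -c "
from h import *
s=manip.sense();print(s['ee_pos'],s['orientation'],s['contact_force'])"
```

```text
[ 0.52811494 -0.14164865  0.03319949] [3.13768111e+00 6.79643810e-04 1.36222538e+00] [-0.03192434 -0.66337681 -1.41672438]
```

>>> apply_moves:
  deltas:
    - [54,0,0,0,0]
    - [54,0,0,0,0]
    - [54,0,0,0,0]
    - [54,0,0,0,0]
    - [54,0,0,0,0]

```text
t: 9.2
ee_pos: [0.5266, -0.1411, 0.0312]
orientation: [3.142, -0.0, 1.362]
contact_force: [0.3, 0.1, -2.0]
gripper_width: 0.0596
gripper_force: 30.0
```

>>> apply_moves:
  deltas:
    - [54,0,0,0.03,0]
    - [54,0,0,0.025,0]
    - [54,0,0,0.015,0]
    - [54,0,0,0,0]
    - [54,0,0,0,0]
    - [54,0,0,0,0]
    - [54,0,0,0,0]

```text
t: 9.9
ee_pos: [0.5268, -0.1411, 0.0173]
orientation: [3.141, -0.0, 1.362]
contact_force: [0.1, -0.1, -1.5]
gripper_width: 0.0593
gripper_force: 30.0
```

>>> apply_moves:
  deltas:
    - [54,0,0,0.007,0]
    - [54,0,0,0.005,0]
    - [54,0,0,0.003,0]
    - [54,0,0,0,0]
    - [54,0,0,0,0]
    - [54,0,0,0,0]
    - [54,0,0,0,0]

```text
t: 10.6
ee_pos: [0.5267, -0.1411, 0.0142]
orientation: [3.142, -0.0, 1.362]
contact_force: [-0.6, 0.6, 0.5]
gripper_width: 0.0599
gripper_force: 30.0
```

>>> apply_moves:
  deltas:
    - [61,0,0,0,0]
    - [64,0,0,0,0]
    - [70,0,0,0,0]
    - [80,0,0,0,0]
    - [91.8,0,0,0,0]
    - [91.8,0,0,0,0]
    - [91.8,0,0,0,0]
    - [91.8,0,0,0,0]

```text
t: 11.4
ee_pos: [0.5267, -0.1411, 0.0141]
orientation: [3.141, -0.0, 1.362]
contact_force: [-0.1, -0.2, -0.5]
gripper_width: 0.0919
gripper_force: 0.0
```

>>> apply_moves:
  deltas:
    - [91.8,0,0,-0.05,0]
    - [91.8,0,0,-0.2,0]
    - [91.8,0,0,-0.2,0]
    - [91.8,0,0,-0.2,0]
    - [91.8,0,0,-0.2,0]
    - [91.8,0,0,0,0]
    - [91.8,0,0,0,0]
    - [91.8,0,0,0,0]

```text
t: 12.2
ee_pos: [0.5259, -0.1408, 0.1832]
orientation: [-3.14, -0.0, 1.362]
contact_force: [-0.0, -0.5, 0.5]
gripper_width: 0.0918
gripper_force: 0.0
```

>>> apply_moves:
  deltas:
    - [91.8,0,0,0,0]
    - [91.8,0,0,0,0]
    - [91.8,0,0,0,0]
    - [91.8,0,0,0,0]

```text
t: 12.6
ee_pos: [0.5265, -0.141, 0.1837]
orientation: [-3.141, -0.0, 1.362]
contact_force: [0.4, 0.0, -0.6]
gripper_width: 0.0917
gripper_force: 0.0
```

```bash
python3 -c "
from h import *
cams.grab_frame('wrist')
try: s,im,x=meas('long_centre',.06,.0087,[.527,-.141])
except Exception as e: print(e); s=manip.sense(); im=cams.grab_frame('wrist').copy()
w=cams.grab_frame('side')
a=cv2.resize(im[130:290,220:420],None,fx=2,fy=2); b=cv2.resize(w[270:370,360:485],(400,320),interpolation=2)
save('w4.png',np.hstack([a,b]))"
```

```text
t 12.65 ee [ 0.5266 -0.141   0.1838] [-3.14108192e+00 -2.23729188e-04  1.36229367e+00] obj [ 0.527  -0.1415 -0.2086] mis 0.038 toolshift mm [-0.4  0.5 -0. ] toolturn 0.0001
```

View pics/w4.png

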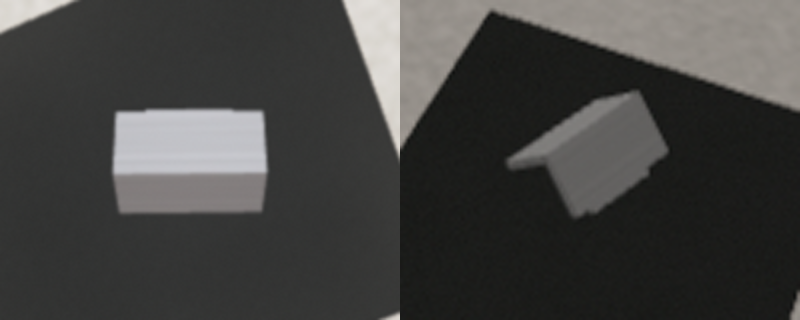

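The wrist crop (left) shows the short angle's foot at columns 146–233 under the long one at 115–265, so the overhangs are equal. The side crop (right) shows the legs nested flush, so I'm handing the job in.

```bash
python3 -c "
from cell import manip
print(manip.close_job())"
```

```text
the job is handed in; nothing more can be done
None
```

The long wide steel angle is nested ridge over ridge on the short angle, sticking out about equally at both ends. The short angle stayed where it lay, nothing else was touched, and I handed the job in at about 13 s on the robot's clock.

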